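# Fit-test a jar stopper and show its sealing face to the camera

## Robot

A 6-joint arm with a two-finger parallel gripper is mounted at the origin on the work surface. World frame = base frame: x ahead of the robot, y to its left, z up, the work surface at z = 0. Lengths are in mm, angles in degrees, forces in N, time in s.
With the tool pointing down it reaches from about 300 to 850 mm from the base axis. Payload 4.2 kg.
Tool frame: the origin (TCP) lies on the centre line of the jaws, within the pads' length; the fingertips stand 14 mm ahead of it and the grasp point (between the pads) lies 5 mm behind it; x points along the fingers, y is the direction in which the jaws open and shut, and the axes are right-handed (so a half turn about x gives the same grasp; the last joint's range is limited). The gripper opens to 91 mm and grips with 3 to 60 N. Pads are 32 mm wide; open, the fingers measure 118 mm over their backs; the gripper's body (76 mm by 178 mm) begins 60 mm behind the grasp point.
Start: joints at [-66.692, 18.312, 89.639, -0, 72.044, -1.146], TCP at [238.032, -523.434, 227.976] pointing down, gripper open.
Joint ranges: [-177.97, 177.97], [-48.28, 115.42], [12.27, 149.76], [-77.06, 257.06], [2.81, 150.46], [-146.56, 146.56]. Speed limits (degrees/s): [147.25, 147.25, 180, 180, 180, 180].

## Interface

Orientations are given as [roll, pitch, yaw] about the fixed x, y, z axes, in that order (R = Rz(yaw) Ry(pitch) Rx(roll)).
In Python, from workcell import readout, optics, env gives the robot as it stands.
- The arm moves only by the shell command python3 -m creep 'ROWS' [OPENING] [FORCE]. ROWS is JSON, a list of rows, each an object with "translation": the shift along the world's x, y, z in cm, a list of three; "delta_rot": the turn, a rotation vector about the world's x, y, z in rad, a list of three. In form: [{"translation": [dx, dy, dz], "delta_rot": [rx, ry, rz]}, ...]. A call has 1 to 5 rows; each row shifts and turns the commanded pose from where the row before left it; what a row does not reach is not made up. A row lasts 1/12 s, in which the tool goes at most 41.7 mm and 7.16 degrees, less where a joint would pass 70% of its speed; a pose out of reach is approached as far as the arm can. A call with a gripper value outside its range is refused whole. OPENING is the gripper's target within -1 to 1 (fully open at 1, half-way at 0, shut at -1), set as the call begins (- or left out, the last holds). The fingers move at their own pace and stop on an object; FORCE is the grip in N (left out, the last holds). Time passes only in rows, so rows that do not move let the fingers close. It gives the time, the measured TCP pose, the force and the opening at its end, in the units of the state.
- readout.state(): the state, without advancing time (a new reading comes with each control period).
- optics.grab_frame(name): name is "side" or "top" or "wrist"; returns (picture, depth): 400x640x3 uint8, red, green, blue; 400x640 float32, mm along the optical axis (not along the pixel's ray), 0 where there is no reading.
- optics.camera_params(name): a dict with "mtx" (3x3 intrinsics, pixels), "R" (3x3) and "t" (3): a world point X has camera coordinates R X + t. Camera axes: x right, y down, z forward; pixel columns grow to the right and rows downward; lengths in mm; the calibration is good to about 2 mm. A picture is of the moment at which its call begins: read the wrist's pose just before it. camera_params takes no time and is no camera call; for the wrist camera it gives the pose at the moment of the call.
- env.job_done(): hands the job in, once; it reports no verdict.
The state is a dict: "time_s": time; "qpos": joint angles; "qvel": joint speeds; "effort": joint torques, N m; "ee_pos": TCP position; "ee_rot": TCP orientation; "force": force on the tool from outside, world axes, zero at the start; "torque": the same for the moment, N m; "gripper_width": finger opening in mm.
Only numpy, scipy, OpenCV 4.12 (cv2) and the standard library are available. Lean on these libraries where they do the work, as an engineer would, in place of code of your own. Each camera call takes 0.05 s, during which the arm holds its last target.

## Task

Two tan silicone stoppers stand on the table and only the slimmer one fits the green jar: push that one fully home in the jar's neck to prove the fit, then pull it out and hold it up to the ring-light camera with its flat underside squarely facing the lens, centred on the lens's line of sight and about 12 cm in front of the lens. Finish while still holding it there, steady in the air; leave the other stopper on the table, the jar standing where it is, and the bowl and the crate with its ball undisturbed.

Things in the scene. Friction and masses are not known exactly. Their poses are not given: they have to be found in the camera images.
- slim_center (a point): Stopper that fits: tan silicone, round, 65 mm tall, 60 g, standing on its plug. From the bottom: plug 36 mm diameter, 26 mm long, foot chamfered; collar 48 mm diameter, 5 mm thick; round knob 26 mm diameter, 34 mm tall, to be grasped from above. Point: its centre, 32.5 mm above the underside, 6.5 mm above the collar's underside, 1.5 mm above the collar's top. z axis from plug to knob.
- slim_face (a point): Centre of the flat underside of the plug of the slim stopper (the face to be shown to the lens); z axis points into the stopper, towards the knob.
- wide_center (a point): The stopper that is too big for the jar: same tan colour and height, same knob and collar thickness, but plug 46 mm and collar 58 mm in diameter. This point is its centre, 32.5 mm above its underside. The two stoppers' places are swapped at random.
- jar_mouth (a point): Green ceramic jar, 0.8 kg, loose, 118 mm tall, belly 94 mm in diameter, open round neck at the top of 50 mm outer and 40 mm inner diameter, 28 mm long, wider below. Point: centre of the mouth, at rim height; z up. A stopper is fully home when the underside of its collar rests on the rim.
- lens (a point): Camera on a fixed stand: black barrel, white ring light (about 75 mm across) round a dark lens. Point: middle of the lens front, 100 mm above the table. Its z axis is the line of sight, out of the lens: it rises towards the robot's side, leaning 0.6 rad (34 deg) from vertical; y is level. The stand (base 110 mm across) starts turned up to 0.4 rad either way about the vertical.
- bowl: Bystander: round steel bowl, 116 mm across, 45 mm high, with brass jacks in it; origin at the centre of its underside. Leave alone.
- crate: Bystander: open plywood crate, 120 x 150 x 75 mm, with an orange ball in it; origin at the centre of its underside. Leave alone.
- ball_center (a point): Bystander: orange silicone ball, 60 mm in diameter, lying in the crate; its centre.
There are look-alikes about, which are no part of the job. What is shaped like the part that bears lens but blue is not meant.

How it is judged:
By the outcome, as a careful person would: the job done as asked, in the order asked, and still so for the second after the job is handed in, while the arm keeps its last pose, push and grip.
It also fails if it takes over 48 s, if anything falls off the work surface, if the arm or the gripper's body presses on something with over 40 N, if the wrist force passes 120 N, or if a joint passes its speed limit or range.

## Working session

There is one attempt and no reset: what is moved stays moved. The work goes in short steps, Python scripts to look and compute and a shell command to move; the robot and the scene stay as the last step left them, time stands still between calls to the robot, and variables do not carry over. Pictures are saved under pics/ and viewed, and the job is handed in when it is done.

```bash
mkdir -p pics; ls
python3 - <<'E'
from workcell import readout, optics, env
import cv2,numpy as np
s=readout.state();print(s)
for n in ["side","top","wrist"]:
    p=optics.camera_params(n);print(n,p)
    a,d=optics.grab_frame(n)
    cv2.imwrite(f"pics/{n}0.png",a[:,:,::-1]);np.save(f"pics/{n}0.npy",d)
E
```

```text
pics
{'time_s': 0.0, 'qpos': array([-6.66907013e+01,  1.83501864e+01,  8.97062397e+01,  1.42183390e-03,
        7.20445263e+01, -1.14719614e+00]), 'qvel': array([ 0.02426405,  0.04626021,  0.00208076,  0.09462488,  0.06542321,
       -0.06725291]), 'effort': array([-2.33485280e-04, -4.12454188e+01, -2.31973690e+01,  7.27198203e-02,
        4.53135360e-02, -1.41114838e-04]), 'ee_pos': array([ 237.85480939, -522.96404184,  227.13597955]), 'ee_rot': array([-91.91437451,  89.89903857, 112.54168082]), 'force': array([-1.03124796,  0.01659123,  0.57373125]), 'torque': array([-0.00862769, -0.02185642, -0.0390648 ]), 'gripper_width': 91.08320699790589}
side {'mtx': array([[376.79132025,   0.        , 324.25974241],
       [  0.        , 376.79132025, 197.89516214],
       [  0.        ,   0.        ,   1.        ]]), 'R': array([[-0.76557459, -0.64330892,  0.007013  ],
       [-0.44576178,  0.52255903, -0.7267933 ],
       [ 0.4638879 , -0.55954061, -0.68682044]]), 't': array([517.73880486, 338.5028138 , 821.81417485])}
top {'mtx': array([[375.93463896,   0.        , 321.25450157],
       [  0.        , 375.93463896, 200.62179808],
       [  0.        ,   0.        ,   1.        ]]), 'R': array([[ 0.01070099, -0.99957513, -0.02711189],
       [-0.99949321, -0.00987933, -0.03026099],
       [ 0.02998029,  0.02742198, -0.99917427]]), 't': array([  15.05165162,  631.14323602, 1041.37126447])}
wrist {'mtx': array([[356.9143648 ,   0.        , 323.22794719],
       [  0.        , 356.9143648 , 201.13438221],
       [  0.        ,   0.        ,   1.        ]]), 'R': array([[ 0.4130683 , -0.91069901, -0.00137616],
       [-0.88090644, -0.39993764,  0.25308838],
       [-0.23103772, -0.10333052, -0.96744218]]), 't': array([-573.58392894,  -27.81384893,  391.08323492])}
```

View pics/top0.png

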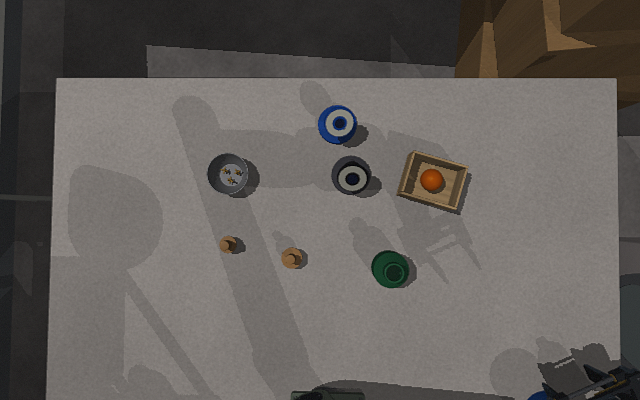

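View pics/side0.png

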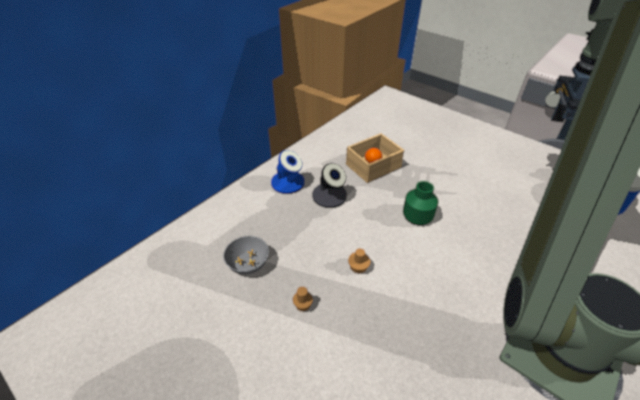

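View pics/wrist0.png

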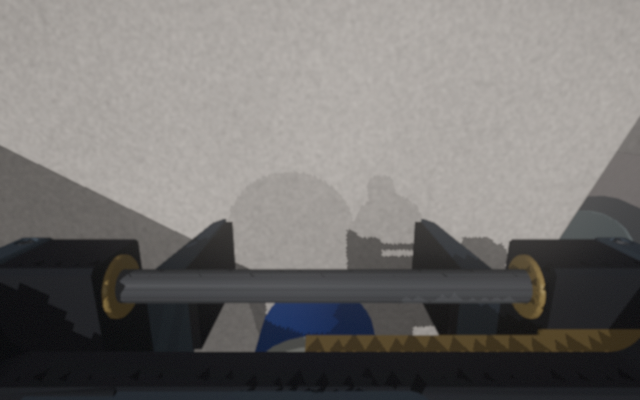

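Run:
```python
import cv2,numpy as np
a=cv2.imread("pics/top0.png")
c1=cv2.resize(a[215:295,200:320],None,fx=5,fy=5,interpolation=2)
c2=cv2.resize(a[140:300,320:440],None,fx=3.3,fy=3.3,interpolation=2)
cv2.imwrite("pics/c1.png",c1)
b=cv2.imread("pics/side0.png")
cv2.imwrite("pics/c3.png",cv2.resize(b[235:315,270:390],None,fx=6,fy=6,interpolation=2))
cv2.imwrite("pics/c2.png",cv2.resize(a[150:210,310:400],None,fx=8,fy=8,interpolation=2))
cv2.imwrite("pics/c4.png",cv2.resize(a[235:305,350:430],None,fx=8,fy=8,interpolation=2))
```

```text
(no output)
```

View pics/c1.png

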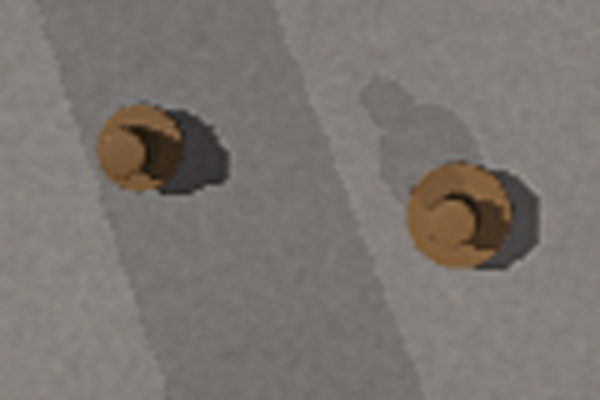

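View pics/c3.png

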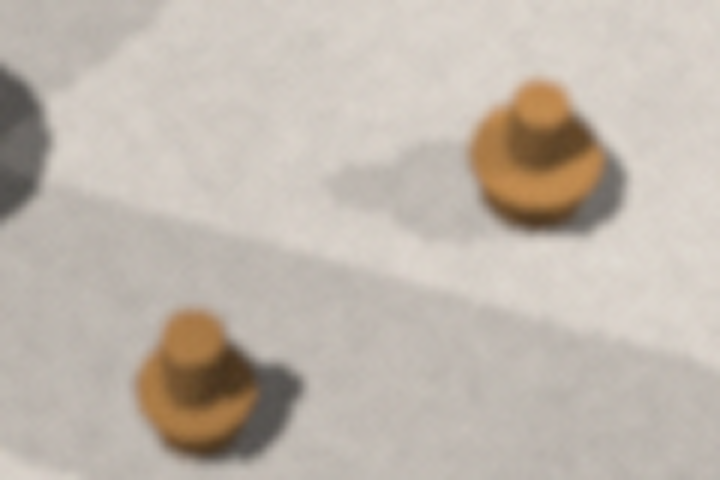

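View pics/c2.png

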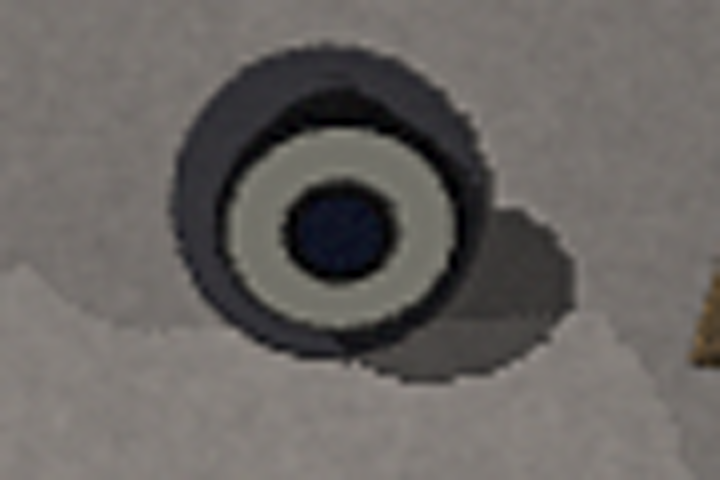

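View pics/c4.png

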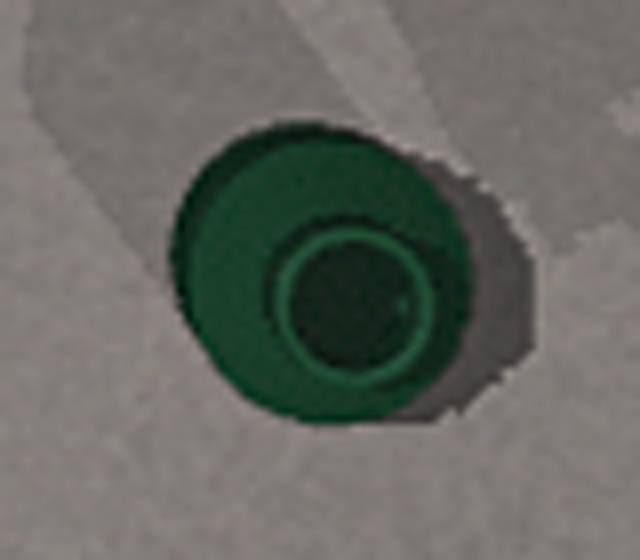

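```bash
cat > h.py <<'E'
import cv2,numpy as np
from workcell import readout, optics
def ray(p,uv):
    d=p["R"].T@np.linalg.inv(p["mtx"])@np.array([uv[0],uv[1],1.]); return -p["R"].T@p["t"],d
def atz(p,uv,z):
    o,d=ray(p,uv); return o+d*(z-o[2])/d[2]
def proj(p,X):
    c=p["R"]@np.asarray(X,float)+p["t"]; q=p["mtx"]@c; return q[:2]/q[2]
def cloud(p,d,r0,r1,c0,c1):
    v,u=np.mgrid[r0:r1,c0:c1]; z=d[r0:r1,c0:c1].astype(float)
    P=np.linalg.inv(p["mtx"])@np.stack([u.ravel(),v.ravel(),np.ones(u.size)])*z.ravel()
    return (p["R"].T@(P-p["t"][:,None])).T.reshape(u.shape+(3,))
E
python3 - <<'E'
from h import *
T=optics.camera_params("top");S=optics.camera_params("side")
for n,uv,z in [("slim",(224,245),65),("slimcollar",(227.6,244.2),31),("wide",(289.4,259.2),65),("jar",(394,272.7),118),("lens",(352.1,178.5),100),("base",(351,174.8),8),("bowl",(229,175),45),("blue",(339,124),100),("ball",(432,181),60)]:
    X=atz(T,uv,z);print(n,X.round(1),"side px",proj(S,X).round(1))
print("side slim",atz(S,(301.9,290.4),65).round(1))
d=np.load("pics/top0.npy");a=cv2.imread("pics/top0.png").astype(int)
C=cloud(T,d,150,210,310,400);m=a[150:210,310:400].min(2)>90
vv,uu=np.mgrid[150:210,310:400]
m&=(np.hypot(uu-352.1,vv-178.5)<14)
P=C[m];print(m.sum(),P.mean(0),P[:,2].min(),P[:,2].max())
c=np.median(P,0)
A=np.c_[P[:,:2],np.ones(len(P))];k=np.linalg.lstsq(A,P[:,2],rcond=None)[0]
r=P[:,2]-A@k;g=abs(r)<4;k=np.linalg.lstsq(A[g],P[g,2],rcond=None)[0]
n=np.array([-k[0],-k[1],1]);n/=np.linalg.norm(n);print(n,np.degrees(np.arccos(n[2])),np.degrees(np.arctan2(n[1],n[0])),r.std())
C=cloud(T,d,230,300,350,430);print("jar rim z",np.percentile(C[...,2],[99,99.9]))
# side
d=np.load("pics/side0.npy");a=cv2.imread("pics/side0.png").astype(int)
C=cloud(S,d,160,192,318,352);m=a[160:192,318:352].min(2)>140
P=C[m];print(m.sum(),P.mean(0));q=P-np.median(P,0);u,s,v=np.linalg.svd(q[np.linalg.norm(q,axis=1)<45]);n=v[2]*np.sign(v[2][2]);print(n,np.degrees(np.arccos(n[2])),np.degrees(np.arctan2(n[1],n[0])))
cv2.imwrite("pics/c5.png",cv2.resize(cv2.imread("pics/side0.png")[150:230,310:450],None,fx=5.5,fy=5.5,interpolation=2))
E
```

```text
slim [508.7 277.4  65. ] side px [302.4 289.9]
slimcollar [508.  277.2  31. ] side px [303.2 298.1]
wide [473.6 102.6  65. ] side px [360.2 251.5]
jar [ 450.6 -163.8  118. ] side px [425.2 185.7]
lens [685.6 -59.1 100. ] side px [335.1 173.8]
base [704.2 -61.    8. ] side px [330.  193.7]
bowl [697.3 272.9  45. ] side px [249.3 251.8]
blue [825.6 -24.4 100. ] side px [292.2 160.2]
ball [ 684.3 -272.3   60. ] side px [375.3 152. ]
side slim [508.7 279.2  65. ]
360 [687.15733791 -59.01751812 101.63484874] 74.34227012382718 1060.018469525336
[-0.3859292  -0.09566942  0.91755437] 23.42887431398345 -166.07739624559264 51.422314975755754
jar rim z [ 117.99586129 1060.01846953]
578 [ 731.14756097 -119.01047795   48.98982628]
[-0.04435967 -0.06408713  0.9969579 ] 4.470275911446018 -124.690113122243
```

View pics/c5.png

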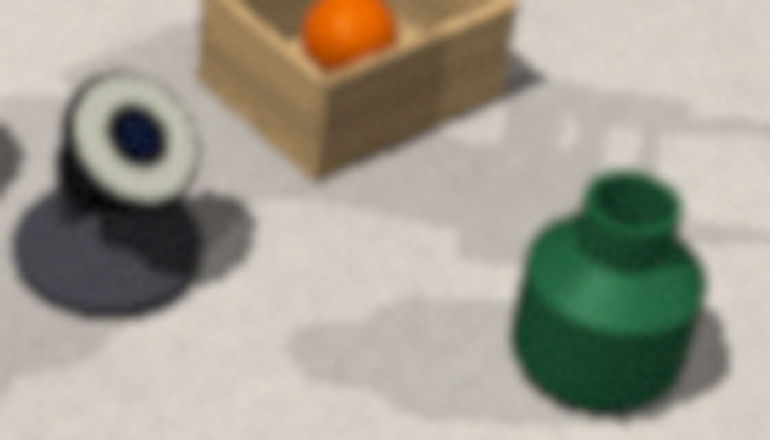

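Run:
```python
from h import *
from scipy.optimize import least_squares
T=optics.camera_params("top");S=optics.camera_params("side")
L=np.array([685.6,-59.1,100.])
for nm,p,thr in(("top",T,90),("side",S,140)):
    d=np.load(f"pics/{nm}0.npy");a=cv2.imread(f"pics/{nm}0.png").astype(int)
    C=cloud(p,d,0,400,0,640);m=(d>0)&(np.linalg.norm(C-L,axis=2)<45)&(C[...,2]>70)&(a.min(2)>thr)
    P=C[m]
    def f(x):
        n=np.array([np.sin(.6)*np.cos(x[0]),np.sin(.6)*np.sin(x[0]),np.cos(.6)]);return P@n-x[1]
    best=min((least_squares(f,[y,L[0]*-.5],loss="soft_l1",f_scale=2) for y in(2.8,-2.8)),key=lambda r:r.cost)
    def g(x):
        n=np.array([np.sin(x[2])*np.cos(x[0]),np.sin(x[2])*np.sin(x[0]),np.cos(x[2])]);return P@n-x[1]
    b2=least_squares(g,[*best.x,.6],loss="soft_l1",f_scale=2)
    print(nm,m.sum(),P.mean(0).round(1),np.degrees(best.x[0]),best.fun.std(),np.degrees(b2.x[[0,2]]),b2.fun.std())
    # ring outline ellipse fit check: project circle r 37.5 & print
    mm=(m*255).astype(np.uint8);cs,_=cv2.findContours(mm,cv2.RETR_EXTERNAL,cv2.CHAIN_APPROX_NONE);c=max(cs,key=len)
    e=cv2.fitEllipse(c);print("img",e)
    for yw in(-1.0*0,.1,.2,.3,.4,-.1,-.2,-.3,-.4):
        n=np.array([-np.sin(.6)*np.cos(yw),-np.sin(.6)*np.sin(yw),np.cos(.6)]);u=np.cross(n,[0,0,1]);u/=np.linalg.norm(u);v=np.cross(n,u)
        q=np.array([proj(p,L+36.5*(np.cos(t)*u+np.sin(t)*v)) for t in np.linspace(0,6.2,40)],np.float32)
        print(yw,[np.round(k,1) for k in cv2.fitEllipse(q)])
```

```text
top 359 [687.4 -59.2  99. ] 175.143672727791 1.6561262534329166 [179.33692385  34.42371448] 1.4389125781622565
img ((352.08966064453125, 177.95236206054688), (23.557287216186523, 26.569499969482422), 84.87640380859375)
-0.0 [array([352.1, 178.2]), array([24.9, 28.7]), np.float64(84.2)]
0.1 [array([352.1, 178.2]), array([24.8, 28.7]), np.float64(77.9)]
0.2 [array([352.1, 178.2]), array([24.7, 28.7]), np.float64(71.6)]
0.3 [array([352. , 178.2]), array([24.6, 28.7]), np.float64(65.5)]
0.4 [array([352. , 178.2]), array([24.5, 28.7]), np.float64(59.5)]
-0.1 [array([352.1, 178.2]), array([25. , 28.7]), np.float64(90.7)]
-0.2 [array([352.2, 178.2]), array([25.1, 28.7]), np.float64(97.3)]
-0.3 [array([352.2, 178.2]), array([25.2, 28.6]), np.float64(104.0)]
-0.4 [array([352.2, 178.3]), array([25.2, 28.6]), np.float64(110.8)]
side 268 [687.  -59.2  98.9] -184.79180889539757 1.8832237416089281 [-180.43268187   34.13364402] 1.6886759836987721
img ((334.5979919433594, 173.9798126220703), (19.236083984375, 23.695011138916016), 139.21539306640625)
-0.0 [array([334.9, 173.9]), array([19.8, 24.9]), np.float64(139.3)]
0.1 [array([334.9, 173.9]), array([18.9, 24.9]), np.float64(139.3)]
0.2 [array([334.9, 173.9]), array([17.9, 24.9]), np.float64(138.9)]
0.3 [array([334.9, 173.9]), array([16.9, 24.9]), np.float64(138.2)]
0.4 [array([334.9, 173.9]), array([15.9, 24.9]), np.float64(137.2)]
-0.1 [array([334.9, 173.9]), array([20.6, 24.9]), np.float64(138.9)]
-0.2 [array([334.9, 173.9]), array([21.4, 24.9]), np.float64(137.8)]
-0.3 [array([334.9, 173.9]), array([22. , 24.9]), np.float64(136.0)]
-0.4 [array([334.9, 173.9]), array([22.6, 24.9]), np.float64(133.2)]
```

```bash
cat >> h.py <<'E'
from scipy.spatial.transform import Rotation as Ro
def pose():
    s=readout.state(); return s,Ro.from_euler("xyz",s["ee_rot"],degrees=True).as_matrix()
E
python3 - <<'E'
from h import *
s,R=pose();print(R.round(3),s["ee_pos"])
for yy in (1,-1):
    x=np.array([0,0,-1.]);y=np.array([0,yy,0.]);G=np.c_[x,y,np.cross(x,y)]
    print(yy,(Ro.from_matrix(G@R.T)).as_rotvec())
E
```

```text
[[-0.001  0.414 -0.91 ]
 [ 0.001 -0.91  -0.414]
 [-1.    -0.001 -0.   ]] [ 237.88111773 -523.09513674  227.34133312]
1 [ 3.72369991e-04 -1.77690358e-03  2.71479577e+00]
-1 [-1.28911974e-03 -2.70149439e-04 -4.26796304e-01]
```

```bash
R='{"translation":[1.29,3.82,0],"delta_rot":[0,0,0.1145]}'
python3 -m creep '[{"translation":[1.29,3.82,0],"delta_rot":[0,0,0.1145]},{"translation":[1.29,3.82,0],"delta_rot":[0,0,0.1145]},{"translation":[1.29,3.82,0],"delta_rot":[0,0,0.1145]},{"translation":[1.29,3.82,0],"delta_rot":[0,0,0.1145]},{"translation":[1.29,3.82,0],"delta_rot":[0,0,0.1145]}]' 1 20
python3 -m creep '[{"translation":[1.29,3.82,0],"delta_rot":[0,0,0.1145]},{"translation":[1.29,3.82,0],"delta_rot":[0,0,0.1145]},{"translation":[1.29,3.82,0],"delta_rot":[0,0,0.1145]},{"translation":[1.29,3.82,0],"delta_rot":[0,0,0.1145]},{"translation":[1.29,3.82,0],"delta_rot":[0,0,0.1145]}]'
```

```text
time_s: 0.57
ee_pos: [302.5, -330.5, 227.7]
ee_rot: [-141.0, 90.0, 96.5]
force: [0.9, 0.1, -0.0]
gripper_width: 91.2
time_s: 0.98
ee_pos: [367.0, -139.5, 228.0]
ee_rot: [80.1, 90.0, -9.5]
force: [1.1, -1.3, -0.4]
gripper_width: 91.4
```

```bash
python3 -m creep '[{"translation":[1.29,3.82,0],"delta_rot":[0,0,0]},{"translation":[1.29,3.82,0],"delta_rot":[0,0,0]},{"translation":[1.29,3.82,0],"delta_rot":[0,0,0]},{"translation":[1.29,3.82,0],"delta_rot":[0,0,0]},{"translation":[1.29,3.82,0],"delta_rot":[0,0,0]}]'
python3 -m creep '[{"translation":[1.29,3.82,0],"delta_rot":[0,0,0]},{"translation":[1.29,3.82,0],"delta_rot":[0,0,0]},{"translation":[1.29,3.82,-1],"delta_rot":[0,0,0]},{"translation":[1.29,3.82,-1],"delta_rot":[0,0,0]},{"translation":[1.29,3.82,-1],"delta_rot":[0,0,0]}]'
python3 -m creep '[{"translation":[1.2,3.74,-2],"delta_rot":[0,0,0]},{"translation":[0,0,-2],"delta_rot":[0,0,0]},{"translation":[0,0,-1],"delta_rot":[0,0,0]},{"translation":[0,0,0],"delta_rot":[0,0,0]}]'
python3 - <<'E'
from h import *
s,R=pose();p=optics.camera_params("wrist");a,d=optics.grab_frame("wrist")
cv2.imwrite("pics/w1.png",a[:,:,::-1]);print(R.round(3),s["ee_pos"],s["qpos"].round(1))
print("cam",-p["R"].T@p["t"],"slim exp",proj(p,[508.5,278,65]))
E
```

```text
time_s: 1.4
ee_pos: [431.5, 51.6, 228.0]
ee_rot: [61.7, 90.0, -28.2]
force: [2.1, 0.3, 0.7]
gripper_width: 91.1
time_s: 1.82
ee_pos: [496.1, 242.7, 197.5]
ee_rot: [51.8, 90.0, -38.1]
force: [0.3, -0.6, 1.0]
gripper_width: 90.8
time_s: 2.15
ee_pos: [505.3, 275.0, 146.0]
ee_rot: [-59.4, 89.6, -149.3]
force: [-0.0, -0.9, 0.8]
gripper_width: 91.4
[[-0.006  1.     0.002]
 [-0.004  0.002 -1.   ]
 [-1.    -0.006  0.004]] [505.34289995 274.95860446 146.01781969] [27.4 22.1 96.3 -0.  61.9 27.3]
cam [506.23024569 347.40695894 303.12676784] slim exp [328.50104382 209.68240476]
```

View pics/w1.png

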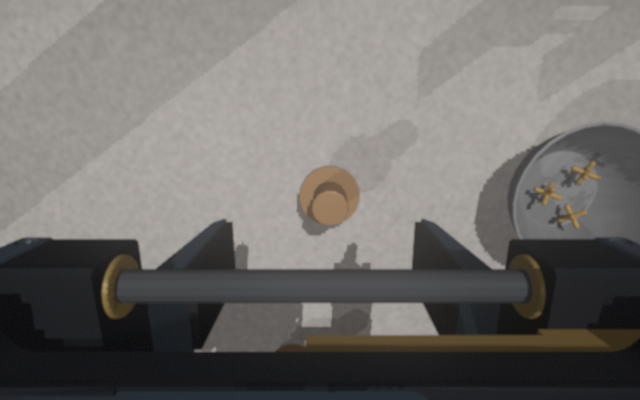

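```bash
python3 -m creep '[{"translation":[0.4,0.32,-2.0],"delta_rot":[0,0,0]},{"translation":[0,0,-2.5],"delta_rot":[0,0,0]},{"translation":[0,0,-2.5],"delta_rot":[0,0,0]},{"translation":[0,0,-1.5],"delta_rot":[0,0,0]},{"translation":[0,0,-1.0],"delta_rot":[0,0,0]}]'
python3 -m creep '[{"translation":[0,0,-0.1],"delta_rot":[0,0,0]},{"translation":[0,0,0],"delta_rot":[0,0,0]}]'
python3 - <<'E'
from h import *
s,R=pose();print(R.round(4),s["ee_pos"],s["qpos"].round(1))
a,d=optics.grab_frame("wrist");cv2.imwrite("pics/w2.png",a[:,:,::-1])
E
```

```text
time_s: 2.62
ee_pos: [511.2, 277.8, 53.9]
ee_rot: [-43.3, 90.0, -133.3]
force: [0.3, -0.3, 0.2]
gripper_width: 91.2
time_s: 2.78
ee_pos: [512.0, 278.7, 54.1]
ee_rot: [114.0, 89.9, 24.0]
force: [0.5, 0.2, 1.1]
gripper_width: 91.0
[[ 1.2e-03  1.0e+00  0.0e+00]
 [ 6.0e-04  0.0e+00 -1.0e+00]
 [-1.0e+00  1.2e-03 -6.0e-04]] [511.97756575 278.71533307  54.05426475] [ 27.4  28.1 101.8  -0.   50.   27.4]
```

View pics/w2.png

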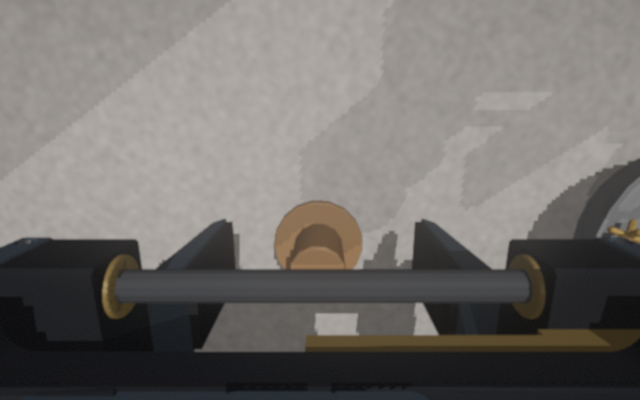

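```bash
python3 -m creep '[{"translation":[-0.3,0,-0.5],"delta_rot":[0,0,0]},{"translation":[0,0,0],"delta_rot":[0,0,0]},{"translation":[0,0,0],"delta_rot":[0,0,0]}]'
python3 -m creep '[{"translation":[0,0,0],"delta_rot":[0,0,0]},{"translation":[0,0,0],"delta_rot":[0,0,0]},{"translation":[0,0,0],"delta_rot":[0,0,0]},{"translation":[0,0,0],"delta_rot":[0,0,0]},{"translation":[0,0,0],"delta_rot":[0,0,0]}]' -1 25
python3 -m creep '[{"translation":[0,0,0],"delta_rot":[0,0,0]},{"translation":[0,0,0],"delta_rot":[0,0,0]},{"translation":[0,0,0],"delta_rot":[0,0,0]},{"translation":[0,0,0],"delta_rot":[0,0,0]},{"translation":[0,0,0],"delta_rot":[0,0,0]}]'
```

```text
time_s: 3.08
ee_pos: [508.3, 279.2, 48.6]
ee_rot: [114.5, 90.0, 24.5]
force: [0.8, -0.2, 0.9]
gripper_width: 91.7
time_s: 3.5
ee_pos: [508.4, 279.2, 48.1]
ee_rot: [110.3, 90.0, 20.3]
force: [-1.5, -0.1, -0.7]
gripper_width: 61.0
time_s: 3.92
ee_pos: [508.4, 279.1, 48.1]
ee_rot: [86.5, 90.0, -3.5]
force: [-0.9, -0.0, -0.5]
gripper_width: 27.2
```

```bash
python3 -m creep '[{"translation":[0,0,0],"delta_rot":[0,0,0]},{"translation":[0,0,0],"delta_rot":[0,0,0]},{"translation":[0,0,0],"delta_rot":[0,0,0]}]' -1 40
python3 -m creep '[{"translation":[0,0,1],"delta_rot":[0,0,0]},{"translation":[0,0,3],"delta_rot":[0,0,0]},{"translation":[0,0,3.5],"delta_rot":[0,0,0]},{"translation":[0,0,3.5],"delta_rot":[0,0,0]},{"translation":[0,0,3.5],"delta_rot":[0,0,0]}]'
python3 -m creep '[{"translation":[0,0,1.5],"delta_rot":[0,0,0]},{"translation":[0,0,0],"delta_rot":[0,0,0]},{"translation":[0,0,0],"delta_rot":[0,0,0]}]'
python3 - <<'E'
from h import *
s,R=pose();print(R.round(4),s["ee_pos"],s["qpos"].round(1),s["gripper_width"])
for n in("wrist","side"):
    a,d=optics.grab_frame(n);cv2.imwrite(f"pics/{n}3.png",a[:,:,::-1])
S=optics.camera_params("side");u=proj(S,s["ee_pos"]-[0,0,20]).astype(int);print(u)
cv2.imwrite("pics/s3.png",cv2.resize(a[max(0,u[1]-50):u[1]+50,u[0]-60:u[0]+60,::-1],None,fx=6,fy=6,interpolation=2))
E
```

```text
time_s: 4.17
ee_pos: [508.4, 279.1, 48.0]
ee_rot: [35.0, 90.0, -54.9]
force: [0.3, 0.1, -0.6]
gripper_width: 25.4
time_s: 4.58
ee_pos: [508.0, 278.9, 195.3]
ee_rot: [92.9, 90.0, 3.0]
force: [1.0, 0.7, -0.1]
gripper_width: 25.1
time_s: 4.83
ee_pos: [508.4, 279.1, 209.1]
ee_rot: [116.8, 89.9, 26.9]
force: [-0.2, -0.3, -1.4]
gripper_width: 25.3
[[ 1.8e-03  1.0e+00  9.0e-04]
 [ 9.0e-04  9.0e-04 -1.0e+00]
 [-1.0e+00  1.8e-03 -9.0e-04]] [508.43268466 279.14005149 209.08866988] [27.6 19.4 90.8 -0.  69.7 27.6] 25.292341393483063
[299 256]
```

View pics/wrist3.png

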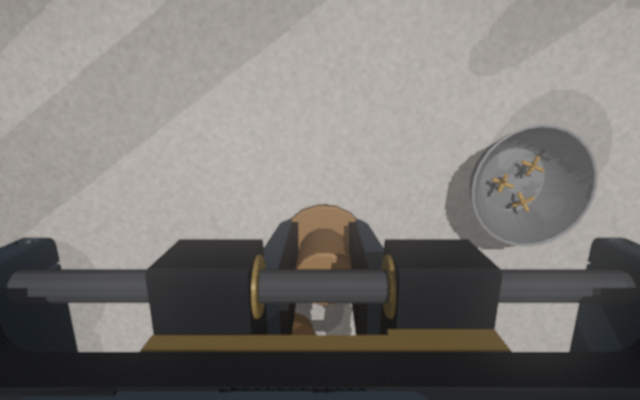

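View pics/s3.png

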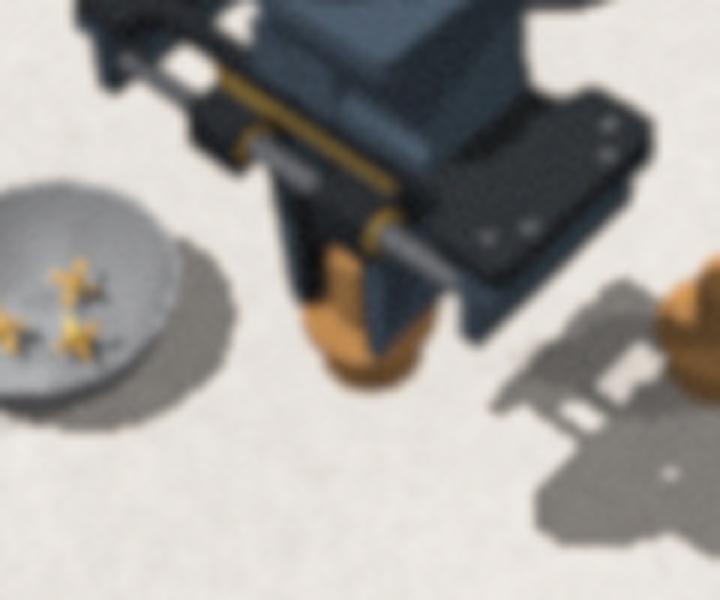

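```bash
python3 - <<'E'
from h import *
S=optics.camera_params("side")
print(atz(S,(424.5,186.9),118),atz(S,(424.5,185.9),118))
E
python3 -m creep '[{"translation":[-0.52,-4.02,0],"delta_rot":[0,0,0]},{"translation":[-0.52,-4.02,0],"delta_rot":[0,0,0]},{"translation":[-0.52,-4.02,0],"delta_rot":[0,0,0]},{"translation":[-0.52,-4.02,0],"delta_rot":[0,0,0]},{"translation":[-0.52,-4.02,0],"delta_rot":[0,0,0]}]'
python3 -m creep '[{"translation":[-0.52,-4.02,0],"delta_rot":[0,0,0]},{"translation":[-0.52,-4.02,0],"delta_rot":[0,0,0]},{"translation":[-0.52,-4.02,0],"delta_rot":[0,0,0]},{"translation":[-0.52,-4.02,0],"delta_rot":[0,0,0]},{"translation":[-0.52,-4.02,0],"delta_rot":[0,0,0]}]'
python3 -m creep '[{"translation":[-0.54,-4.07,0],"delta_rot":[0,0,0]},{"translation":[0,0,0],"delta_rot":[0,0,0]},{"translation":[0,0,0],"delta_rot":[0,0,0]},{"translation":[0,0,0],"delta_rot":[0,0,0]}]'
python3 - <<'E'
from h import *
s,R=pose();print(R.round(4),s["ee_pos"],s["qpos"].round(1),s["gripper_width"])
p=optics.camera_params("wrist");print("jar exp wrist",proj(p,[450.6,-163.8,118]))
for n in("wrist","side","top"):
    a,d=optics.grab_frame(n);cv2.imwrite(f"pics/{n}4.png",a[:,:,::-1])
a=cv2.imread("pics/side4.png")
cv2.imwrite("pics/s4.png",cv2.resize(a[110:230,360:500],None,fx=5,fy=5,interpolation=2))
E
```

```text
[ 449.57982398 -158.10559868  118.        ] [ 451.63757913 -161.80529017  118.        ]
time_s: 5.35
ee_pos: [480.6, 76.4, 206.1]
ee_rot: [-80.1, 89.8, -170.0]
force: [1.5, -1.0, -0.3]
gripper_width: 25.2
time_s: 5.77
ee_pos: [454.6, -124.4, 206.3]
ee_rot: [-107.7, 89.8, 162.3]
force: [1.2, -0.2, 0.1]
gripper_width: 25.2
time_s: 6.1
ee_pos: [450.2, -163.0, 206.7]
ee_rot: [-122.5, 89.8, 147.5]
force: [0.2, -0.1, -0.6]
gripper_width: 25.3
[[-2.9e-03  1.0e+00  1.0e-04]
 [ 1.8e-03  1.0e-04 -1.0e+00]
 [-1.0e+00 -2.9e-03 -1.8e-03]] [ 450.16050705 -163.04131223  206.67273654] [-21.3  10.7 103.5   0.   66.  -21.3] 25.317188185394745
jar exp wrist [324.1639887  212.42213641]
```

View pics/wrist4.png

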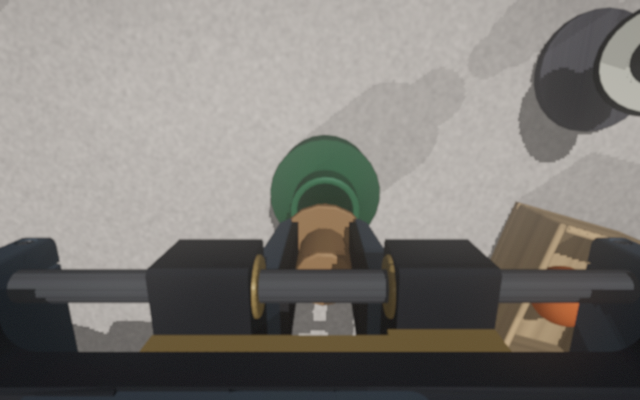

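View pics/s4.png

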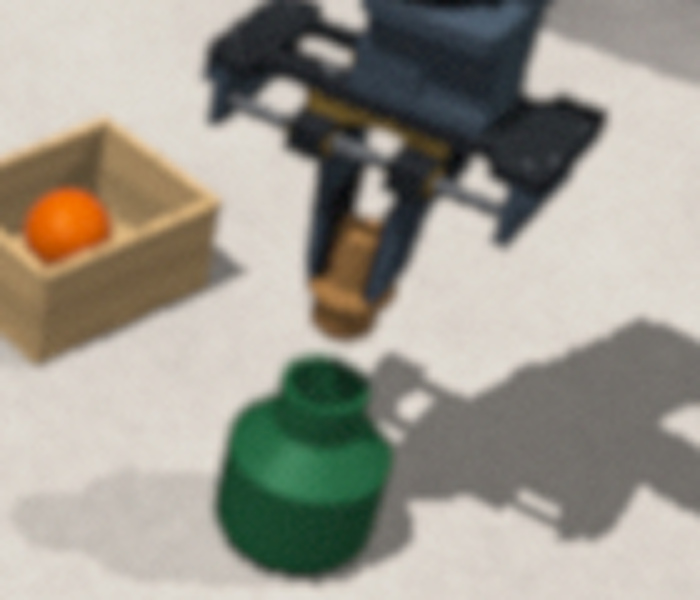

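Run:
```python
from h import *
p=optics.camera_params("wrist")
for y in(-163.8,-160):
    print(y,proj(p,[450.6,y+25,118]),proj(p,[450.6,y+20,118]),proj(p,[450.6,y+47,65]),proj(p,[425.6,y,118]),proj(p,[475.6,y,118]))
a=cv2.imread("pics/wrist4.png")
cv2.imwrite("pics/w4c.png",cv2.resize(a[120:230,260:390],None,fx=6,fy=5,interpolation=2))
```

```text
-163.8 [322.95602909 179.1296558 ] [322.94188416 186.07939745] [323.11969417 140.84209185] [288.23735732 213.11403504] [357.53881681 213.27960939]
-160 [322.9668747  173.80094561] [322.95262135 180.80395803] [323.12939478 136.21253278] [288.11807526 208.04378103] [357.67875851 208.20956481]
```

View pics/w4c.png

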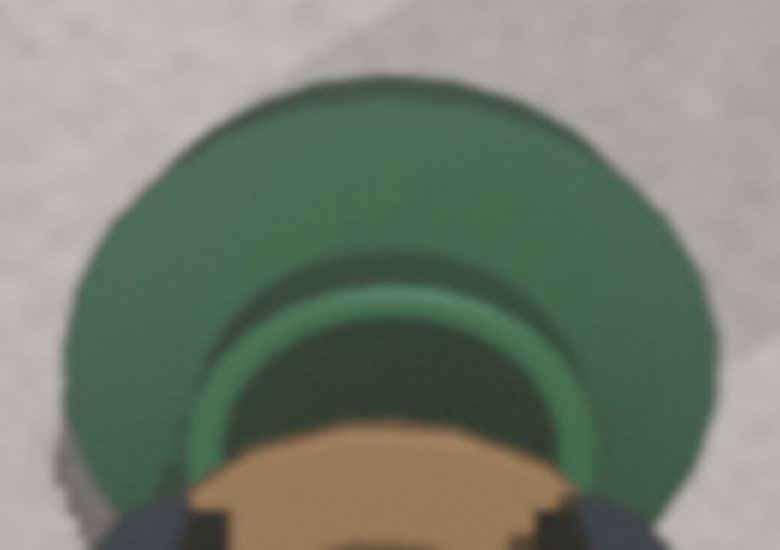

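```bash
python3 - <<'E'
from h import *
p=optics.camera_params("wrist")
for y in(-165,-163,-161): print(y,proj(p,[450.2,y+24,189.7]),proj(p,[450.2,y+24,184.7]))
E
python3 -m creep '[{"translation":[0.08,0.05,-2],"delta_rot":[0,0,0]},{"translation":[0,0,-1.0],"delta_rot":[0,0,0]},{"translation":[0,0,-0.3],"delta_rot":[0,0,0]},{"translation":[0,0,0],"delta_rot":[0,0,0]}]'
python3 - <<'E'
from h import *
a,d=optics.grab_frame("side");a=a[:,:,::-1];cv2.imwrite("pics/side5.png",a)
cv2.imwrite("pics/s5.png",cv2.resize(a[150:230,380:480],None,fx=7,fy=7,interpolation=2))
a,d=optics.grab_frame("wrist");a=a[:,:,::-1];cv2.imwrite("pics/wrist5.png",a)
cv2.imwrite("pics/w5c.png",cv2.resize(a[120:230,260:390],None,fx=6,fy=5,interpolation=2))
E
```

```text
-165 [321.92067365 210.42516144] [321.96399984 207.77785991]
-163 [321.92565237 206.65322453] [321.96896675 204.09650003]
-161 [321.93065881 202.86027938] [321.97396061 200.39516912]
time_s: 6.58
ee_pos: [451.2, -162.0, 174.1]
ee_rot: [-111.6, 89.8, 158.5]
force: [-0.2, -0.3, 0.4]
gripper_width: 25.1
```

View pics/s5.png

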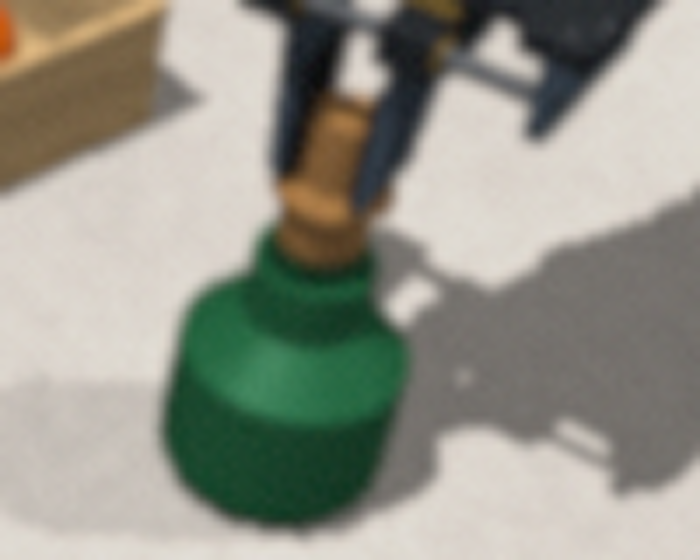

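View pics/w5c.png

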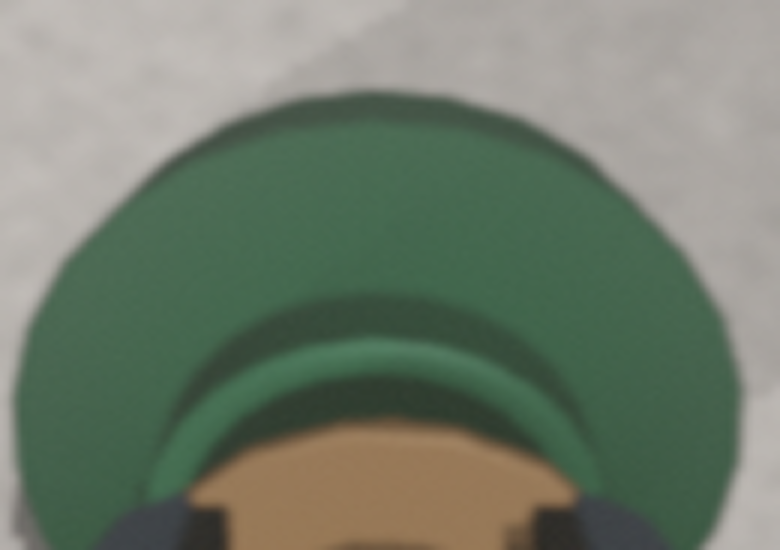

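```bash
python3 -m creep '[{"translation":[-0.06,-0.03,-0.7],"delta_rot":[0,0,0]},{"translation":[0,0,-0.4],"delta_rot":[0,0,0]},{"translation":[0,0,-0.3],"delta_rot":[0,0,0]},{"translation":[0,0,0],"delta_rot":[0,0,0]}]'
```

```text
time_s: 7.02
ee_pos: [450.7, -163.3, 160.4]
ee_rot: [-112.7, 89.9, 157.4]
force: [-0.5, 0.3, -1.4]
gripper_width: 25.3
```

Run:
```python
from h import *
s,R=pose();print(s["ee_pos"],s["force"],s["torque"])
a,d=optics.grab_frame("side");a=a[:,:,::-1];cv2.imwrite("pics/side6.png",a)
cv2.imwrite("pics/s6.png",cv2.resize(a[150:230,380:480],None,fx=7,fy=7,interpolation=2))
```

```text
[ 450.69344377 -163.26791988  160.39190457] [-0.45066997  0.33947874 -1.37256397] [ 0.01967072 -0.07239593 -0.00031194]
```

View pics/s6.png

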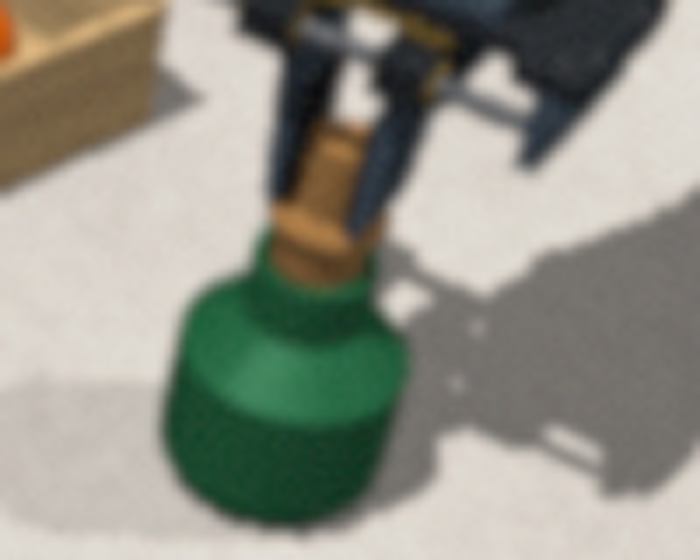

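```bash
python3 -m creep '[{"translation":[0,0,-0.5],"delta_rot":[0,0,0]},{"translation":[0,0,-0.4],"delta_rot":[0,0,0]},{"translation":[0,0,-0.3],"delta_rot":[0,0,0]},{"translation":[0,0,0],"delta_rot":[0,0,0]}]'
```

```text
time_s: 7.4
ee_pos: [450.7, -163.2, 148.2]
ee_rot: [-113.4, 89.9, 156.6]
force: [0.5, 0.6, -0.9]
gripper_width: 25.3
```

```bash
python3 -m creep '[{"translation":[0,0,-0.3],"delta_rot":[0,0,0]},{"translation":[0,0,-0.3],"delta_rot":[0,0,0]},{"translation":[0,0,-0.1],"delta_rot":[0,0,0]},{"translation":[0,0,0],"delta_rot":[0,0,0]}]'
python3 -m creep '[{"translation":[0,0,-0.1],"delta_rot":[0,0,0]},{"translation":[0,0,0],"delta_rot":[0,0,0]}]'
```

```text
time_s: 7.73
ee_pos: [451.0, -163.3, 141.7]
ee_rot: [-117.8, 90.0, 152.3]
force: [0.4, 0.0, -1.0]
gripper_width: 25.1
time_s: 7.9
ee_pos: [451.2, -163.4, 141.0]
ee_rot: [107.0, 90.0, 17.0]
force: [0.7, -0.0, -0.7]
gripper_width: 25.5
```

Not yet in contact; creep down in 1 mm steps until it seats.

```bash
python3 -m creep '[{"translation":[0,0,-0.1],"delta_rot":[0,0,0]},{"translation":[0,0,0],"delta_rot":[0,0,0]}]'
python3 -m creep '[{"translation":[0,0,-0.1],"delta_rot":[0,0,0]},{"translation":[0,0,0],"delta_rot":[0,0,0]}]'
```

```text
time_s: 8.07
ee_pos: [451.1, -163.4, 140.0]
ee_rot: [72.8, 90.0, -17.1]
force: [0.1, 0.6, -0.5]
gripper_width: 25.2
time_s: 8.23
ee_pos: [451.3, -163.4, 139.7]
ee_rot: [72.9, 90.0, -17.1]
force: [-1.9, 1.4, 4.2]
gripper_width: 25.2
```

```bash
python3 -m creep '[{"translation":[0,0,-0.1],"delta_rot":[0,0,0]},{"translation":[0,0,0],"delta_rot":[0,0,0]}]'
python3 -m creep '[{"translation":[0,0,-0.05],"delta_rot":[0,0,0]},{"translation":[0,0,0],"delta_rot":[0,0,0]}]'
python3 - <<'E'
from h import *
s,R=pose();print(s["ee_pos"],s["force"],s["torque"])
a,d=optics.grab_frame("side");a=a[:,:,::-1];cv2.imwrite("pics/side7.png",a)
cv2.imwrite("pics/s7.png",cv2.resize(a[150:230,380:480],None,fx=7,fy=7,interpolation=2))
E
```

```text
time_s: 8.4
ee_pos: [451.3, -163.4, 139.6]
ee_rot: [73.7, 89.9, -16.3]
force: [-3.2, 0.7, 10.4]
gripper_width: 25.2
time_s: 8.57
ee_pos: [451.3, -163.4, 139.6]
ee_rot: [70.5, 89.9, -19.4]
force: [-4.3, 1.9, 13.9]
gripper_width: 25.1
[ 451.31461563 -163.41263586  139.56141716] [-4.28943619  1.88570459 13.92271857] [0.24676673 0.72649216 0.04757391]
```

View pics/s7.png

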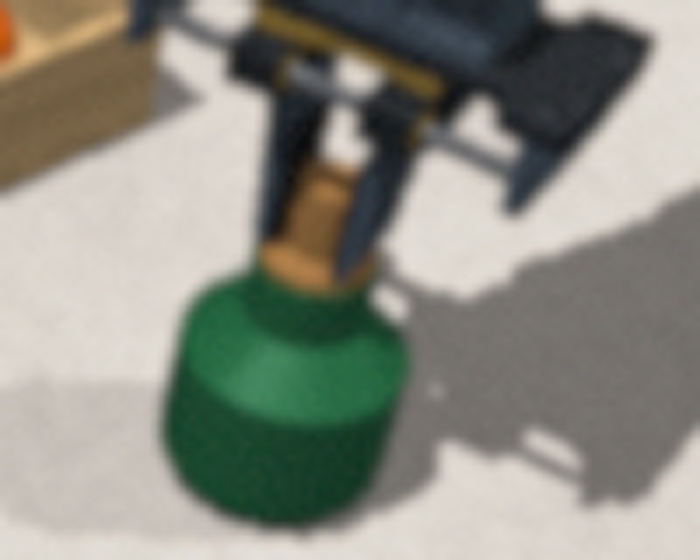

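```bash
python3 -m creep '[{"translation":[0,0,0],"delta_rot":[0,0,0]},{"translation":[0,0,0],"delta_rot":[0,0,0]},{"translation":[0,0,0.3],"delta_rot":[0,0,0]},{"translation":[0,0,0.4],"delta_rot":[0,0,0]},{"translation":[0,0,0.6],"delta_rot":[0,0,0]}]'
python3 -m creep '[{"translation":[0,0,0.8],"delta_rot":[0,0,0]},{"translation":[0,0,0.8],"delta_rot":[0,0,0]},{"translation":[0,0,1.5],"delta_rot":[0,0,0]},{"translation":[0,0,2],"delta_rot":[0,0,0]},{"translation":[0,0,2],"delta_rot":[0,0,0]}]'
python3 -m creep '[{"translation":[0,0,1.5],"delta_rot":[0,0,0]},{"translation":[0,0,0],"delta_rot":[0,0,0]},{"translation":[0,0,0],"delta_rot":[0,0,0]}]'
python3 - <<'E'
from h import *
s,R=pose();print(s["ee_pos"],R.round(4))
for n in("side","wrist","top"):
  a,d=optics.grab_frame(n);a=a[:,:,::-1];cv2.imwrite(f"pics/{n}8.png",a)
E
```

```text
time_s: 9.03
ee_pos: [450.8, -163.3, 150.4]
ee_rot: [-112.9, 89.9, 157.2]
force: [-0.2, 0.3, 0.1]
gripper_width: 25.5
time_s: 9.45
ee_pos: [451.0, -163.3, 222.7]
ee_rot: [-115.2, 90.0, 154.8]
force: [0.0, -0.1, -0.4]
gripper_width: 25.0
time_s: 9.7
ee_pos: [451.5, -163.5, 237.3]
ee_rot: [69.3, 89.9, -20.6]
force: [0.1, -0.3, -0.6]
gripper_width: 25.1
[ 451.51780948 -163.50969446  237.28949198] [[ 2.e-03  1.e+00  1.e-03]
 [-7.e-04  1.e-03 -1.e+00]
 [-1.e+00  2.e-03  7.e-04]]
```

View pics/side8.png

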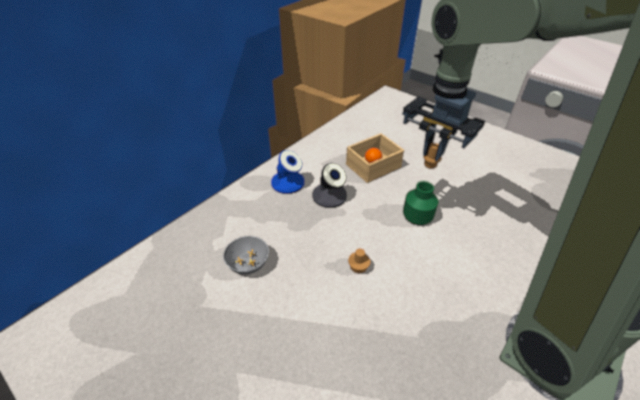

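View pics/wrist8.png

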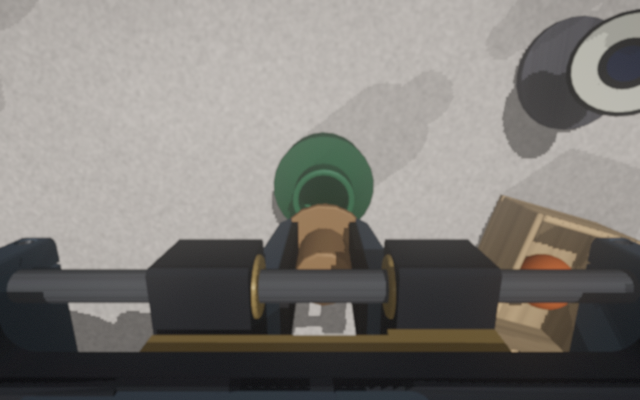

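```bash
python3 -m creep '[{"translation":[2.8,2.08,0],"delta_rot":[0,0,0]},{"translation":[2.8,2.08,0],"delta_rot":[0,0,0]},{"translation":[2.8,2.08,0],"delta_rot":[0,0,0]},{"translation":[2.8,2.08,0],"delta_rot":[0,0,0]},{"translation":[2.8,2.08,0.1],"delta_rot":[0,0,0]}]'
python3 -m creep '[{"translation":[0,0,0],"delta_rot":[0,0,0]},{"translation":[0,0,0],"delta_rot":[0,0,0]},{"translation":[0,0,0],"delta_rot":[0,0,0]}]'
python3 - <<'E'
from h import *
from scipy.optimize import least_squares
s,R=pose();p=optics.camera_params("wrist");a,d=optics.grab_frame("wrist");cv2.imwrite("pics/w9.png",a[:,:,::-1]);np.save("pics/w9.npy",d);np.savez("pics/w9p.npz",**p)
print(s["ee_pos"],R.round(4));L=np.array([686.3,-59.1,100.]);u=proj(p,L);print(u)
C=cloud(p,d,0,400,0,640);A=a.astype(int)
r=np.linalg.norm(C-L,axis=2)
m=(d>0)&(r<50)&(C[...,2]>65)&(A.min(2)>110)
P=C[m]
def g(x):
    n=np.array([np.sin(x[2])*np.cos(x[0]),np.sin(x[2])*np.sin(x[0]),np.cos(x[2])]);return P@n-x[1]
b=least_squares(g,[3.14,-300,.6],loss="soft_l1",f_scale=1);print(m.sum(),P.mean(0),np.degrees(b.x[[0,2]]),b.fun.std())
cs,_=cv2.findContours((m*255).astype(np.uint8),cv2.RETR_EXTERNAL,cv2.CHAIN_APPROX_NONE);print(cv2.fitEllipse(max(cs,key=len)))
x0,y0=u.astype(int);v=a[max(0,y0-60):y0+60,x0-80:x0+80,::-1];cv2.imwrite("pics/w9c.png",cv2.resize(v,None,fx=5,fy=5,interpolation=2));print(max(0,y0-60),x0-80)
E
```

```text
time_s: 10.27
ee_pos: [591.7, -58.2, 235.9]
ee_rot: [-94.4, 89.8, 175.7]
force: [-0.1, -1.7, -0.7]
gripper_width: 25.2
time_s: 10.52
ee_pos: [590.3, -59.5, 236.2]
ee_rot: [-88.2, 89.8, -178.1]
force: [0.4, -0.0, -0.6]
gripper_width: 25.2
[590.26041493 -59.45863476 236.1872171 ] [[-3.2e-03  1.0e+00  1.4e-03]
 [-1.0e-04  1.4e-03 -1.0e+00]
 [-1.0e+00 -3.2e-03  1.0e-04]]
[437.28510893 195.16114254]
4429 [689.25956815 -57.48235688 100.46635369] [179.19523309  34.38437007] 1.2127711610279017
((440.45556640625, 193.1007080078125), (83.4332046508789, 87.0833969116211), 123.8164291381836)
135 357
```

View pics/w9c.png

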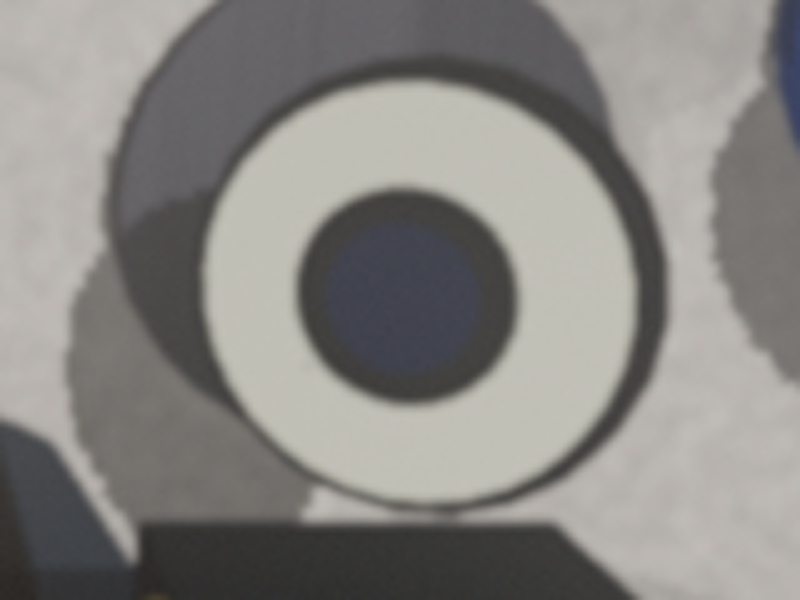

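```bash
python3 -m creep '[{"translation":[0.1,0.1,0.2],"delta_rot":[0,-0.1,0]},{"translation":[0,0,0],"delta_rot":[0,-0.1,0]},{"translation":[0,0,0],"delta_rot":[0,-0.1,0]},{"translation":[0,0,0],"delta_rot":[0,-0.1,0]},{"translation":[0,0,0],"delta_rot":[0,-0.1,0]}]'
python3 -m creep '[{"translation":[0,0,0],"delta_rot":[0,-0.1,0]},{"translation":[0,0,0],"delta_rot":[0,0,0]},{"translation":[0,0,0],"delta_rot":[0,0,0]},{"translation":[0,0,0],"delta_rot":[0,0,0]}]'
python3 - <<'E'
from h import *
s,R=pose();print(s["ee_pos"],R.round(4),s["qpos"].round(1),s["gripper_width"])
n=-R[:,0];L=np.array([686.3,-58.9,100]);F=s["ee_pos"]+R[:,0]*47.6;print("face",F)
n0=np.array([-np.sin(.6),.007,np.cos(.6)]);v=F-L;print("dist",v@n0,"off",v-(v@n0)*n0,"ang",np.degrees(np.arccos(n@n0)))
for k in("side","wrist","top"):
  a,d=optics.grab_frame(k);a=a[:,:,::-1];cv2.imwrite(f"pics/{k}10.png",a);np.save(f"pics/{k}10.npy",d)
  if k=="side":cv2.imwrite("pics/s10.png",cv2.resize(a[90:220,270:430],None,fx=4.6,fy=4.6,interpolation=2))
E
```

```text
time_s: 10.98
ee_pos: [590.8, -59.5, 240.4]
ee_rot: [89.8, 61.0, -0.2]
force: [1.3, 1.0, -0.3]
gripper_width: 25.0
time_s: 11.32
ee_pos: [593.1, -59.1, 241.0]
ee_rot: [89.9, 55.6, -0.1]
force: [0.4, 0.7, -0.1]
gripper_width: 25.2
[593.11870049 -59.11207906 241.04410548] [[ 5.655e-01  8.247e-01 -0.000e+00]
 [-9.000e-04  5.000e-04 -1.000e+00]
 [-8.247e-01  5.655e-01  1.000e-03]] [ -9.7   6.  112.7  11.8  27.7 -18.5] 25.178607057699832
face [620.03788234 -59.15290315 201.78705539]
dist 121.42111763722731 off [ 2.29740253 -1.10285098  1.57388261] ang nan<stdin>:4: RuntimeWarning: invalid value encountered in arccos
```

View pics/s10.png

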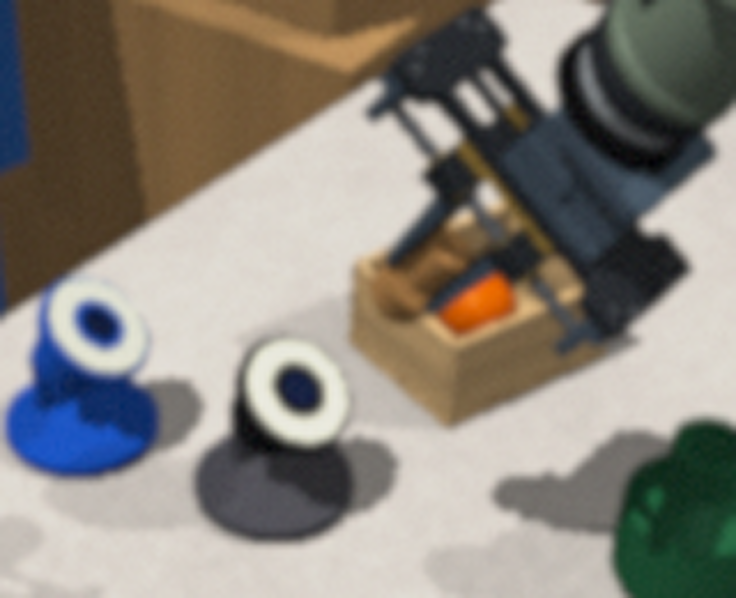

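View pics/wrist10.png

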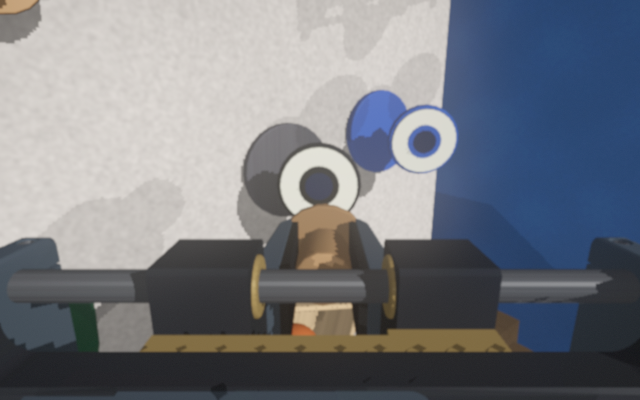

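View pics/top10.png

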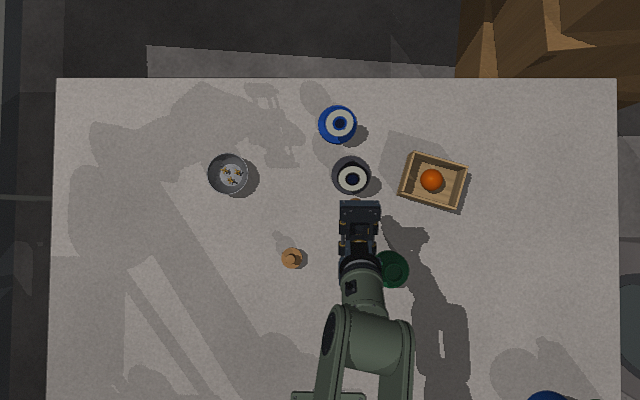

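```bash
python3 -m creep '[{"translation":[-0.21,0.08,-0.27],"delta_rot":[0,0,0]},{"translation":[0,0,0],"delta_rot":[0,0,0]},{"translation":[0,0,0],"delta_rot":[0,0,0]},{"translation":[0,0,0],"delta_rot":[0,0,0]}]'
python3 - <<'E'
from h import *
s,R=pose();print(s["ee_pos"],R.round(4),s["gripper_width"])
n=-R[:,0];L=np.array([686.3,-58.9,100]);F=s["ee_pos"]+R[:,0]*47.6;print("face",F)
n0=np.array([-np.sin(.6),.007,np.cos(.6)]);n0/=np.linalg.norm(n0);v=F-L;print("dist",v@n0,"off",v-(v@n0)*n0,"ang",np.degrees(np.arccos(n@n0)))
p=optics.camera_params("wrist");a,d=optics.grab_frame("wrist");a=a[:,:,::-1];cv2.imwrite("pics/w11.png",a)
print("lens pred",proj(p,L))
X=s["ee_pos"]+R[:,0]*17;print("collar far edge pred",proj(p,X-R[:,2]*24),proj(p,X+R[:,0]*5-R[:,2]*24), proj(p,X+R[:,2]*24))
cv2.imwrite("pics/w11c.png",cv2.resize(a[130:230,250:390],None,fx=5.5,fy=5.5,interpolation=2))
E
```

```text
time_s: 11.8
ee_pos: [590.3, -57.5, 236.7]
ee_rot: [89.9, 55.6, 0.0]
force: [-0.3, -0.0, -0.1]
gripper_width: 25.3
[590.25259186 -57.4581545  236.72208049] [[ 5.644e-01  8.255e-01  1.000e-03]
 [ 2.000e-04  1.100e-03 -1.000e+00]
 [-8.255e-01  5.644e-01  5.000e-04]] 25.324008314612954
face [617.1198879  -57.44960688 197.42948156]
dist 119.48127617565245 off [-1.71756161  0.61404468 -1.18025507] ang 0.41159501831847467
lens pred [325.11075489 188.91369601]
collar far edge pred [322.5006838  205.22976912] [322.51912896 202.68161761] [322.60753208 290.88659897]
```

View pics/w11c.png

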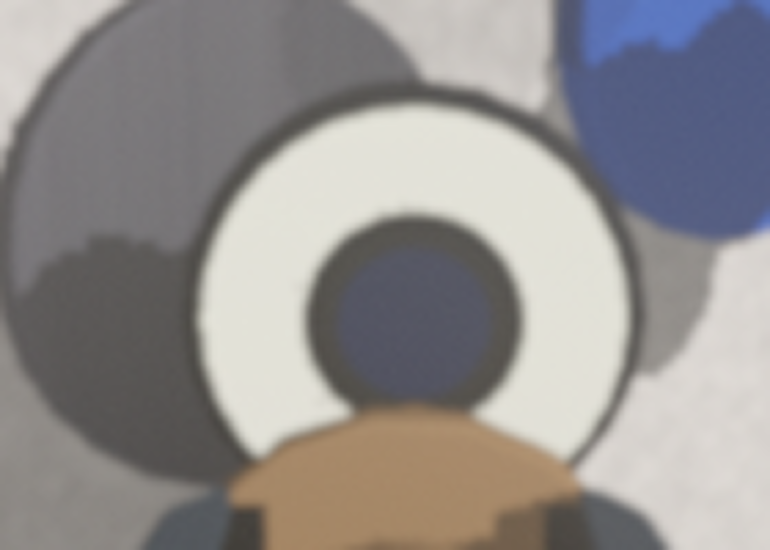

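```bash
python3 -m creep '[{"translation":[0.1,-0.05,0.08],"delta_rot":[0,0,0]},{"translation":[0,0,0],"delta_rot":[0,0,0]},{"translation":[0,0,0],"delta_rot":[0,0,0]},{"translation":[0,0,0],"delta_rot":[0,0,0]},{"translation":[0,0,0],"delta_rot":[0,0,0]}]'
python3 - <<'E'
from h import *
s,R=pose();n=-R[:,0];L=np.array([686.3,-58.9,100]);F=s["ee_pos"]+R[:,0]*47.6
n0=np.array([-np.sin(.6),.007,np.cos(.6)]);n0/=np.linalg.norm(n0);v=F-L;print(v@n0,v-(v@n0)*n0,np.degrees(np.arccos(min(1,n@n0))),s["qvel"].round(2))
from workcell import env
print(env.job_done())
E
```

```text
time_s: 12.27
ee_pos: [591.0, -58.1, 237.7]
ee_rot: [89.9, 55.6, -0.0]
force: [0.1, 0.0, 0.4]
gripper_width: 25.3
119.82186038283729 [-0.72616734 -0.03244271 -0.49652265] 0.3995750174309872 [ 0.02 -0.04  0.08  0.   -0.02 -0.03]
the job is handed in; nothing more can be done
None
```

I pushed the slim stopper fully home in the green jar's neck, pulled it back out, and handed in while holding it in front of the black ring-light camera. The clock read 12.3 s of the 48 s allowed.

- **Fit:** the collar came to rest on the rim with the tool at 139.6 mm height, which is the expected seated height to within about 1.5 mm. The wrist read about 14 N of push. The jar still stood where it was afterwards.
- **Final pose:** by the arm's own readings, the underside is 119.8 mm from the lens. It is about 0.9 mm off the line of sight and 0.4° off square, and the arm was still. The measurements of the lens itself agree only to about 2 mm in position and 1–2° in direction.
- **Bystanders:** in the last top picture the wide stopper, bowl, crate and ball were unmoved. In the last wrist picture, taken before a final nudge of about 1 mm, the lens was centred on the stopper to within about 2 mm.
- **Disagreement:** the cameras differed by up to about 4 mm on the jar mouth's position. I used a middle value, and the plug went in with no side force I could detect until it seated.

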